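# Uncap a painted seat plate and clear its thread with a tap

## Robot

A 6-joint arm with a two-finger parallel gripper is mounted at the origin on the work surface. World frame = base frame: x ahead of the robot, y to its left, z up, the work surface at z = 0. Lengths are in mm, angles in degrees, forces in N, time in s.
With the tool pointing down it reaches from about 350 to 775 mm from the base axis. Payload 7.3 kg.
Tool frame: the origin (TCP) lies on the centre line of the jaws, within the pads' length; the fingertips stand 14 mm ahead of it and the grasp point (between the pads) lies 5 mm behind it (robot.tips_ahead is the distance from the TCP to the fingertips, in mm); z points along the fingers, y is the line along which they close (so a half turn about z gives the same grasp; the last joint's range is limited). The gripper opens to 92 mm and grips with 3 to 60 N. Pads are 19 mm wide; open, the fingers measure 130 mm over their backs; the gripper's body (75 mm by 190 mm) begins 47 mm behind the grasp point.
Start: joints at [-79.641, 19.595, 87.324, -0, 73.075, -8.365], TCP at [168.555, -497.225, 240.741] pointing down, gripper open.
Joint ranges: [-145.02, 145.02], [-44.19, 115.74], [2.07, 154.8], [-57.11, 237.11], [16.16, 152.29], [-177.93, 177.93]. Speed limits (degrees/s): [147.25, 147.25, 180, 180, 180, 180].

## Interface

Orientations are given as [roll, pitch, yaw] about the fixed x, y, z axes, in that order (R = Rz(yaw) Ry(pitch) Rx(roll)).
In Python, from rig import monitor, optics, finish_job, robot gives the robot as it stands.
- The arm moves only by the tool send_rows, never from a script. Its argument "steps" is a list of rows, each an object of numbers: "tx", "ty", "tz": the shift along the tool's x, y, z in mm; "twist": the turn about the tool's z in units of 5 degrees (1.0 is 5 degrees). In form: [{"tx": .., "ty": .., "tz": .., "twist": ..}, ...]. A call has exactly 10 rows; each row shifts and turns the commanded pose from where the row before left it, along the tool's axes as they then stand; what a row does not reach is not made up. A row lasts 1/8 s, in which the tool goes at most 62.5 mm and 10.7 degrees, less where a joint would pass 70% of its speed; a pose out of reach is approached as far as the arm can. A call with a gripper value outside its range is refused whole. "claw" is the closure, from 0 (fully open) to 1 (shut), set as the call begins (left out, the last holds). The fingers move at their own pace and stop on an object; "grip_force" is the grip in N (left out, the last holds). Time passes only in rows, so rows that do not move let the fingers close, or fill a call up. It gives the time, the measured TCP pose, the force, the opening and the grip force at its end, in the units of the state.
- monitor.state(): the state, without advancing time (a new reading comes with each control period).
- optics.grab_frame(name): name is "scene" or "side" or "wrist"; returns a dict with "image" (384x512x3 uint8, blue, green, red), "z_map" (384x512 float32, mm along the optical axis (not along the pixel's ray), 0 where there is no reading), "fov_y" (degrees; the focal length in pixels is half the picture's height over the tangent of half this angle, whatever the lens; pixels are square), "cx", "cy" (the principal point, pixels), "R" (3x3) and "t" (3): a world point X has camera coordinates R X + t; the wrist camera has in their place "hand_eye" (4x4, takes a point from camera to tool coordinates, whose origin is the TCP and whose axes are the flange's). Camera axes: x right, y down, z forward; pixel columns grow to the right and rows downward; lengths in mm; the calibration is good to about 2 mm. The wrist camera is an equidistant fisheye: a pixel r from the principal point sees the ray r / f radians off the axis. A picture is of the moment at which its call begins: read the wrist's pose just before it.
- finish_job(): hands the job in; it is judged then, once.
The state is a dict: "time_s": time; "joint_positions": joint angles; "qvel": joint speeds; "effort": joint torques, N m; "ee_pos": TCP position; "tcp_rot": TCP orientation; "force": force on the tool from outside, world axes, zero at the start; "wrist_torque": the same for the moment, N m; "gripper_width": opening from 0.0 (shut) to 1.0 (fully open); "grip_force": force on a finger pad.
Only numpy, scipy, OpenCV 4.12 (cv2) and the standard library are available. Lean on these libraries where they do the work, as an engineer would, in place of code of your own. Each camera call takes 0.05 s, during which the arm holds its last target. There are 200 camera calls.

## Task

Take the lid off the tin and set it down knob up on the bench, pull every rubber masking cap off the seat plate and put them all in the tin. Then clear the plate's middle thread with the tap: half a turn forward (clockwise), a quarter turn back, half forward, a quarter back, half forward, pausing briefly at each change of direction, which brings it to full depth one turn from the start; leave the tap there. Finish with the lid properly seated back on the tin, and leave everything else on the bench where it is.

Things in the scene. Friction and masses are not known exactly. Their poses are not given: they have to be found in the camera images.
- bracket: the chair's seat plate, grey, 190 x 190 x 12 mm, fixed. Origin: centre of its underside; x, y along its edges. Dark hold-down clamps at the middles of its +x and -x edges reach 117 mm out, 26 mm up. Its middle boss, 42 mm across, top 34 mm above the bench, holds the tap. At (+-70, +-70) mm are four bosses 18 mm across, tops 25 mm above the bench; each present cap starts on one
- tap (a joint): turn of the tap, rad: 0 at the start, growing forward (clockwise from above); back is anticlockwise. It sinks 2.5 mm per turn; friction 0.2 N m, stays where left. Full depth is one turn (6.28), when its brass collar meets the boss; hard stops at 6.45 and -0.25
- tap_grip (a point): centre of the tap's T-handle, on the turning axis, 76 mm above the bench at the start. The handle is a dark steel bar 90 mm long (this point's x), 14 mm wide (y), 16 mm high (z, up), with a 20 mm ball at its +x end. Below is the 12 mm shank, free for 23 mm down to a 22 mm brass collar. Grip it across y at the centre
- tin: open round steel tin, fixed to the bench: 150 mm outside diameter, 142 mm inside, 75 mm high, floor 4 mm thick. Origin: centre of its underside; z up
- lid: the tin's loose round steel lid, about 180 g. Origin: centre of its underside; z up along the knob. A step 132 mm across, z 0 to 5 mm, drops into the tin's mouth; a disc 156 mm across, 5 to 10 mm, rests on the rim; a wooden knob 26 mm in diameter stands from 10 to 40 mm. Seated (as at the start) its origin is 70 mm above the tin's
- mat: square grey felt board 190 x 190 x 3 mm, fixed flat on the bench and empty: a good place for the lid. Origin: centre of its underside
- cap1: black rubber masking cap, a 30 x 30 x 30 mm cube, 30 g, with a 20 mm square recess 12 mm deep in its underside. Origin: centre of its underside, its centre is 15 mm up its z. Sits loosely over a corner boss at the start, underside 13 mm above the bench, or is absent (None)
- cap2: black rubber masking cap, a 30 x 30 x 30 mm cube, 30 g, with a 20 mm square recess 12 mm deep in its underside. Origin: centre of its underside, its centre is 15 mm up its z. Sits loosely over a corner boss at the start, underside 13 mm above the bench, or is absent (None)
- cap3: black rubber masking cap, a 30 x 30 x 30 mm cube, 30 g, with a 20 mm square recess 12 mm deep in its underside. Origin: centre of its underside, its centre is 15 mm up its z. Sits loosely over a corner boss at the start, underside 13 mm above the bench, or is absent (None)
- cap4: black rubber masking cap, a 30 x 30 x 30 mm cube, 30 g, with a 20 mm square recess 12 mm deep in its underside. Origin: centre of its underside, its centre is 15 mm up its z. Sits loosely over a corner boss at the start, underside 13 mm above the bench, or is absent (None)
- gluetin: bystander, to be left alone: closed glue tin with a paper label, 84 mm wide, 100 mm high. Origin: centre of its underside
- driver: bystander, to be left alone: screwdriver lying on the bench. Origin: at its middle
- tape: bystander, to be left alone: roll of paper tape lying flat, 90 mm across, 24 mm high. Origin: centre of its underside
- sander: bystander, to be left alone: cork sanding block, 70 x 110 x 30 mm. Origin: centre of its underside
- spool: bystander, to be left alone: wooden thread spool, 40 mm wide, 50 mm high. Origin: centre of its underside
- jar: bystander, to be left alone: small closed jar, 60 mm wide, 75 mm high. Origin: centre of its underside
- hammer: bystander, to be left alone: small tack hammer lying on the bench. Origin: at its middle

How it is judged (in metres and radians):
On the way, in this order (a step that is already met when the one before it is completed fails the run):
1. the lid is off the tin and set down on the bench, knob up (horizontal distance between lid and tin above 0.14 m and height (world z) of lid below 0.02 m and angle between lid's own z axis and vertical below 0.2 rad and linear speed of lid below 0.03 m/s), for 0.2 s.
2. every cap is in the tin (horizontal distance between each of cap1, cap2, cap3, cap4 and tin below 0.073 m and z of each of cap1, cap2, cap3, cap4 in the frame of tin below 0.07 m), for 0.2 s.
3. tap half a turn forward, and stopped there (value of joint tap between 2.7 and 3.6 rad and velocity of joint tap between -0.4 and 0.4 rad/s), for 0.1 s.
4. a quarter back, to a quarter turn from the start (value of joint tap between 1.1 and 2.05 rad and velocity of joint tap between -0.4 and 0.4 rad/s), for 0.1 s.
5. half forward, to three quarters of a turn (value of joint tap between 4.25 and 5.2 rad and velocity of joint tap between -0.4 and 0.4 rad/s), for 0.1 s.
6. a quarter back, to half a turn (value of joint tap between 2.65 and 3.65 rad and velocity of joint tap between -0.4 and 0.4 rad/s), for 0.1 s.
7. half forward, to full depth (value of joint tap above 5.85 rad), for 0.1 s.
At the end, for the whole second after the job is handed in: The tap stands within 0.43 rad of one full turn or deeper, all present caps lie in the tin below its rim, and the lid is seated on the tin at rest: within 9 mm of centre, origin 64 to 74 mm above the tin's, tilted less than 0.06 rad (all of step 2 and value of joint tap above 5.85 rad and horizontal distance between lid and tin below 0.009 m and z of lid in the frame of tin between 0.064 and 0.074 m and angle between lid's own z axis and vertical below 0.06 rad and linear speed of lid below 0.03 m/s); the robot touches nothing.
It fails at once if a bystander is moved more than 30 mm (distance of any of gluetin, driver, tape, sander, spool, jar, hammer from where it was at the start of the episode above 0.03 m).
Of cap1, cap2, cap3, cap4 only 2 to 4 are there at a start; the rules pass over those that are not, and their reading is None.
At some moment in a run one of cap1, cap2, cap3, cap4, lid may be knocked a few centimetres aside while the robot is not near it.
It also fails if it takes over 210 s, if anything falls off the work surface, if the arm or the gripper's body presses on something with over 40 N, if the wrist force passes 120 N, or if a joint passes its speed limit or range.

## Working session

There is one attempt and no reset: what is moved stays moved. The work goes in short steps, Python scripts to look and compute and a tool call to move; the robot and the scene stay as the last step left them, time stands still between calls to the robot, and variables do not carry over. Pictures are saved under pics/ and viewed, at most 14 in all, crops included, and the job is handed in when it is done.

Besides the shell and the picture viewer there is one more tool, called after ">>>" as name(argument=value, ...) on one line, values as JSON. send_rows: Moves the arm, as the interface text tells. Its arguments: {"type":"object","properties":{"steps":{"type":"array","items":{"type":"object","properties":{"tx":{"type":"number"},"ty":{"type":"number"},"tz":{"type":"number"},"twist":{"type":"number"}}}},"claw":{"type":"number"},"grip_force":{"type":"number"}},"required":["steps"]}

```bash
mkdir -p pics; ls; cat > h.py <<'E'
import numpy as np, cv2
from rig import monitor, optics, robot
from scipy.spatial.transform import Rotation as Ro
def T():
    s=monitor.state(); M=np.eye(4); M[:3,:3]=Ro.from_euler('xyz',s['tcp_rot'],degrees=True).as_matrix(); M[:3,3]=s['ee_pos']; return M
def cloud(name):
    M=T(); f=optics.grab_frame(name); z=f['z_map']; h,w=z.shape
    F=h/2/np.tan(np.radians(f['fov_y']/2)); v,u=np.mgrid[:h,:w]
    x=u-f['cx']; y=v-f['cy']
    if name=='wrist':
        r=np.hypot(x,y)+1e-9; k=np.tan(np.minimum(r/F,1.5))/r
        P=np.stack([x*k*z,y*k*z,z],-1); A=M@f['hand_eye']; W=P@A[:3,:3].T+A[:3,3]
    else:
        P=np.stack([x/F*z,y/F*z,z],-1); W=(P-f['t'])@f['R']
    W[z==0]=np.nan
    return f['image'],W
E
python3 - <<'E'
from h import *
for n in ['scene','side','wrist']:
    im,W=cloud(n); cv2.imwrite(f'pics/{n}0.png',im); np.save(f'pics/{n}0.npy',W)
print(monitor.state())
E
```

```text
pics
{'time_s': 0.15, 'joint_positions': array([-7.96416878e+01,  1.96273473e+01,  8.73625512e+01,  5.29879273e-04,
        7.30768296e+01, -8.36438116e+00]), 'qvel': array([ 0.04360944, -0.21166133, -0.08928964, -0.08029922,  0.10350866,
       -0.00202692]), 'effort': array([ 1.49766121e-03, -4.31469619e+01, -2.44353282e+01,  7.18046073e-02,
        5.37723815e-02, -9.00074315e-05]), 'ee_pos': array([ 168.49789225, -496.92656676,  240.21672186]), 'tcp_rot': array([-1.79934055e+02, -1.02081751e-02,  1.87225329e+01]), 'force': array([-0.48791926, -0.08144893, -0.06186471]), 'wrist_torque': array([-0.01195047, -0.05205566,  0.00187012]), 'grip_force': 0.0, 'gripper_width': 1.0021455996847404}
```

View pics/scene0.png

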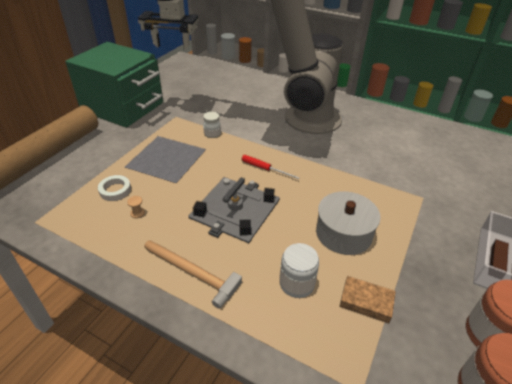

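View pics/side0.png

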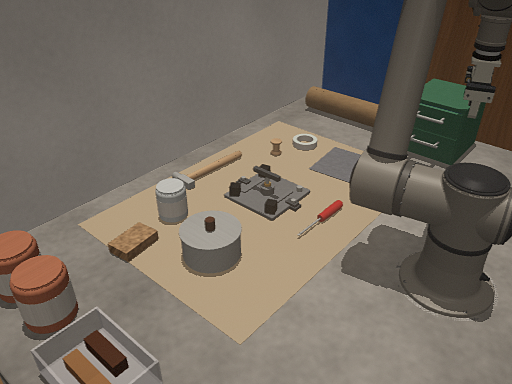

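The scene shows the lidded tin with its knob at (350,208), plus the plate with black caps at (200,208), (246,227) and (269,195). The corner near (228,184) looks empty. The mat is at (167,158), and the tap handle runs from (226,196) to (243,182). Next I'll work out positions from the depth.

```bash
python3 - <<'E'
from h import *
W=np.load('pics/scene0.npy'); S=np.load('pics/side0.npy')
im=cv2.imread('pics/scene0.png')
for n,p in dict(knob=(350,206),c1=(200,207),c2=(246,226),c3=(269,193),c4=(226,186),ball=(226,196),h2=(240,183),mat=(167,158),m1=(170,138),m2=(206,149),m3=(129,168),m4=(180,180),spool=(135,203),tape=(115,187),jar=(211,117),drv=(256,162),glue=(299,252),ham=(228,290),sander=(368,298)).items(): print(n,W[p[1],p[0]].round(0))
# tin top
A=np.vstack([W.reshape(-1,3),S.reshape(-1,3)]); I=np.isfinite(A).all(1);A=A[I]
k=W[206,350]
m=(abs(A[:,2]-80)<6)&(np.hypot(A[:,0]-k[0],A[:,1]-k[1])<100)
(c,r)=cv2.minEnclosingCircle(A[m][:,:2].astype(np.float32)); print('lid',c,r)
m=(A[:,2]>102)&(A[:,2]<118)&(np.hypot(*(A[:,:2]-c).T)<30); print('knob',A[m].min(0),A[m].max(0))
# height map around plate
c=W[207,234,:2]; print(c)
H=np.zeros((600,600,3),np.uint8); 
C=np.vstack([im.reshape(-1,3),cv2.imread('pics/side0.png').reshape(-1,3)])[I]
hm=np.zeros((600,600),np.float32)
u=((A[:,1]-c[1])*-2+300).astype(int); v=((A[:,0]-c[0])*-2+300).astype(int)
o=(u>=0)&(u<600)&(v>=0)&(v<600)&(A[:,2]<150)
for a,b,z in zip(u[o],v[o],A[o][:,2]): hm[max(b-1,0):b+2,max(a-1,0):a+2]=np.maximum(hm[max(b-1,0):b+2,max(a-1,0):a+2],z)
cv2.imwrite('pics/hm.png',cv2.applyColorMap(np.clip(hm*2.8,0,255).astype(np.uint8),cv2.COLORMAP_JET))
E
```

```text
knob [511. 292. 111.]
c1 [642. -68.  46.]
c2 [639.  71.  42.]
c3 [501.  67.  45.]
c4 [506. -72.  13.]
ball [607.  -7.  85.]
h2 [543.  -2.  84.]
mat [ 474. -315.    3.]
m1 [ 379. -375.    4.]
m2 [ 369. -234.    3.]
m3 [ 574. -383.    5.]
m4 [ 542. -212.    4.]
spool [ 717. -224.   50.]
tape [ 661. -360.    3.]
jar [ 287. -263.   74.]
drv [370. -44.  21.]
glue [696. 237. 100.]
ham [814. 123.  27.]
sander [684. 404.  30.]
lid (498.2136535644531, 291.0330810546875) 80.77408599853516
knob [482.23730604 277.21754554 102.21268015] [513.82246268 302.30540234 113.49812558]
[ 5.78837629e+02 -5.11728693e-01]
```

View pics/hm.png

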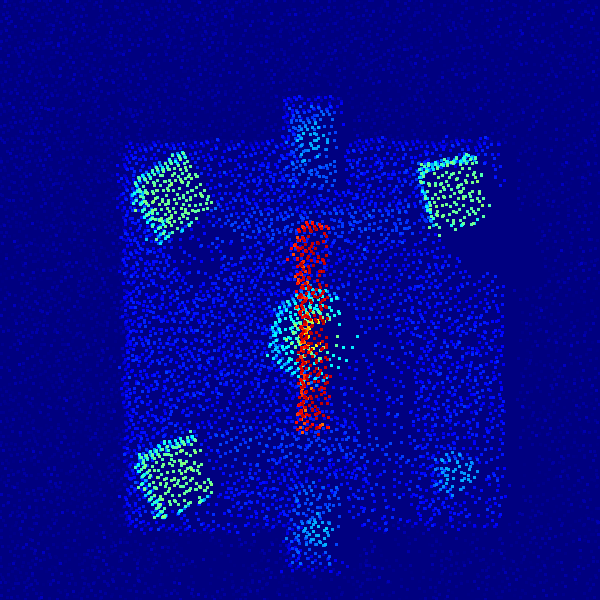

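The height map shows caps near (630,63), (633,-77) and (491,62), an empty boss at (493,-79), and the tap axis near (565,-6) with its handle along x. The lid is near (499,291). I'm moving toward the lid.

>>> send_rows(steps=[{"twist": 2}, {"twist": 1.74}, {"tx": 35, "ty": -30}, {"tx": 40, "ty": -40}, {"tx": 40, "ty": -40}, {"tx": 40, "ty": -40}, {"tx": 40, "ty": -40}, {"tx": 40, "ty": -40}, {"tx": 40, "ty": -50}, {"tx": 40, "ty": -50}], claw=0)

```text
$.steps[0]: bad value
```

>>> send_rows(steps=[{"tx": 10, "ty": -50}, {"tx": 0, "ty": -50}, {"ty": -50}, {"ty": -50}, {"ty": -50}, {"ty": -50}, {"ty": -50}, {"ty": -40}, {}, {}])

```text
$.steps[0]: bad value
```

```bash
python3 - <<'E'
from h import *
im,W=cloud('wrist'); cv2.imwrite('pics/w1.png',im); s=monitor.state(); print(s['time_s'],s['ee_pos'],s['tcp_rot'],s['joint_positions'])
A=W.reshape(-1,3);A=A[np.isfinite(A).all(1)]
d=np.hypot(A[:,0]-499,A[:,1]-291)
m=(d<100)&(A[:,2]>72)&(A[:,2]<90);c,r=cv2.minEnclosingCircle(A[m][:,:2].astype(np.float32));print(c,r,np.median(A[m][:,2]))
m=(d<40)&(A[:,2]>102)&(A[:,2]<120);c,r=cv2.minEnclosingCircle(A[m][:,:2].astype(np.float32));print(c,r,np.median(A[m],0))
E
```

```text
0.2 [ 168.50061266 -497.01554123  240.31844052] [-1.79950634e+02 -7.59174793e-03  1.87200313e+01] [-7.96430548e+01  1.96223545e+01  8.73532811e+01  3.45862367e-04
  7.30743101e+01 -8.36319025e+00]
(0.0, 0.0) 0.0 nan
(0.0, 0.0) 0.0 [nan nan nan]
  return _methods._mean(a, axis=axis, dtype=dtype,
  ret = ret.dtype.type(ret / rcount)
  ret = um.true_divide(
```

View pics/w1.png

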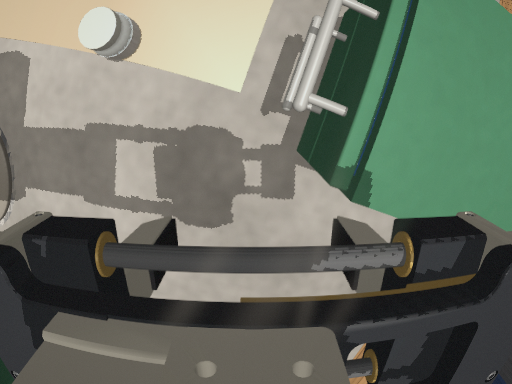

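The arm hasn't moved: this view shows only the jar at (105,33) and the drawers. Each row needs all four fields.

>>> send_rows(steps=[{"tx": 0, "ty": 0, "tz": 0, "twist": 2}, {"tx": 0, "ty": 0, "tz": 0, "twist": 1.74}, {"tx": 35, "ty": -30, "tz": 0, "twist": 0}, {"tx": 40, "ty": -40, "tz": 0, "twist": 0}, {"tx": 40, "ty": -40, "tz": 0, "twist": 0}, {"tx": 40, "ty": -40, "tz": 0, "twist": 0}, {"tx": 40, "ty": -40, "tz": 0, "twist": 0}, {"tx": 40, "ty": -40, "tz": 0, "twist": 0}, {"tx": 40, "ty": -50, "tz": 0, "twist": 0}, {"tx": 40, "ty": -50, "tz": 0, "twist": 0}], claw=0)

```text
time_s: 1.45
ee_pos: [482.5, -167.8, 240.7]
tcp_rot: [180.0, -0.0, 0.0]
force: [0.2, -0.4, 0.9]
gripper_width: 1.0
grip_force: 0.0
```

>>> send_rows(steps=[{"tx": 10, "ty": -50, "tz": 0, "twist": 0}, {"tx": 0, "ty": -50, "tz": 0, "twist": 0}, {"tx": 0, "ty": -50, "tz": 0, "twist": 0}, {"tx": 0, "ty": -50, "tz": 0, "twist": 0}, {"tx": 0, "ty": -50, "tz": 0, "twist": 0}, {"tx": 0, "ty": -50, "tz": 0, "twist": 0}, {"tx": 0, "ty": -50, "tz": 0, "twist": 0}, {"tx": 0, "ty": -40, "tz": 0, "twist": 0}, {"tx": 0, "ty": 0, "tz": 0, "twist": 0}, {"tx": 0, "ty": 0, "tz": 0, "twist": 0}])

```text
time_s: 2.7
ee_pos: [491.2, 220.0, 240.4]
tcp_rot: [180.0, 0.0, 0.0]
force: [0.0, 0.6, 0.4]
gripper_width: 1.0
grip_force: 0.0
```

```bash
python3 - <<'E'
from h import *
im,W=cloud('wrist'); cv2.imwrite('pics/w2.png',im); s=monitor.state(); print(s['time_s'],s['ee_pos'],s['tcp_rot'],s['joint_positions'])
A=W.reshape(-1,3);A=A[np.isfinite(A).all(1)]
d=np.hypot(A[:,0]-499,A[:,1]-291)
m=(d<100)&(A[:,2]>72)&(A[:,2]<90);c,r=cv2.minEnclosingCircle(A[m][:,:2].astype(np.float32));print(c,r,np.median(A[m][:,2]))
m=(d<40)&(A[:,2]>102)&(A[:,2]<120);c,r=cv2.minEnclosingCircle(A[m][:,:2].astype(np.float32));print(c,r,np.median(A[m],0))
E
```

```text
2.75 [491.32030257 219.60161758 240.51002768] [ 1.79963516e+02  2.62033570e-02 -1.54263068e-02] [ 1.59372325e+01  2.10106432e+01  8.52374590e+01 -2.90317071e-02
  7.37871214e+01  1.05960765e+02]
(498.7101745605469, 289.3868408203125) 78.12274932861328 79.87448833964581
(498.6449279785156, 289.2510986328125) 12.859292030334473 [499.7501891  288.27476283 109.61977392]
```

View pics/w2.png

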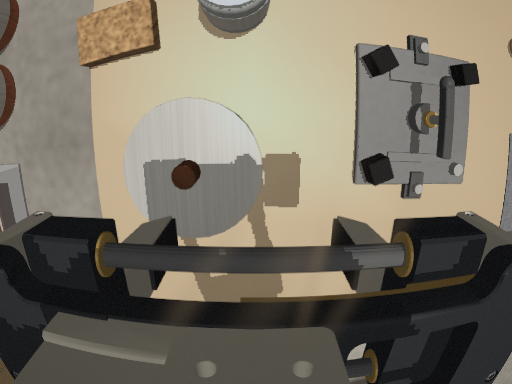

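The wrist view shows the lid centred near (193,168), with the knob top at (186,175). It also shows the plate with three caps, at (380,61), (463,74) and (377,169), and a bare boss at (456,169). The lid centre is (498.7, 289.3).

>>> send_rows(steps=[{"tx": 7.4, "ty": -35, "tz": 0, "twist": 0}, {"tx": 0, "ty": -34.7, "tz": 0, "twist": 0}, {"tx": 0, "ty": 0, "tz": 30, "twist": 0}, {"tx": 0, "ty": 0, "tz": 30, "twist": 0}, {"tx": 0, "ty": 0, "tz": 30, "twist": 0}, {"tx": 0, "ty": 0, "tz": 25, "twist": 0}, {"tx": 0, "ty": 0, "tz": 15, "twist": 0}, {"tx": 0, "ty": 0, "tz": 10, "twist": 0}, {"tx": 0, "ty": 0, "tz": 2.5, "twist": 0}, {"tx": 0, "ty": 0, "tz": 0, "twist": 0}])

```text
time_s: 4.0
ee_pos: [499.1, 290.3, 98.7]
tcp_rot: [-180.0, -0.1, 0.0]
force: [0.5, -0.2, -0.0]
gripper_width: 0.998
grip_force: 0.0
```

>>> send_rows(steps=[{"tx": 0, "ty": 0, "tz": 0, "twist": 0}, {"tx": 0, "ty": 0, "tz": 0, "twist": 0}, {"tx": 0, "ty": 0, "tz": 0, "twist": 0}, {"tx": 0, "ty": 0, "tz": 0, "twist": 0}, {"tx": 0, "ty": 0, "tz": 0, "twist": 0}, {"tx": 0, "ty": 0, "tz": 0, "twist": 0}, {"tx": 0, "ty": 0, "tz": 0, "twist": 0}, {"tx": 0, "ty": 0, "tz": 0, "twist": 0}, {"tx": 0, "ty": 0, "tz": 0, "twist": 0}, {"tx": 0, "ty": 0, "tz": 0, "twist": 0}], claw=1, grip_force=35)

```text
time_s: 5.25
ee_pos: [498.7, 290.1, 98.2]
tcp_rot: [180.0, 0.0, 0.0]
force: [-0.6, -0.7, 0.4]
gripper_width: 0.274
grip_force: 35.0
```

Gripped. Lifting the lid and carrying it to the mat at about (468,-300).

>>> send_rows(steps=[{"tx": 0, "ty": 0, "tz": -8, "twist": 0}, {"tx": 0, "ty": 0, "tz": -15, "twist": 0}, {"tx": 0, "ty": 0, "tz": -25, "twist": 0}, {"tx": 0, "ty": 0, "tz": -30, "twist": 0}, {"tx": 0, "ty": 10, "tz": -22, "twist": 0}, {"tx": 0, "ty": 20, "tz": 0, "twist": 0}, {"tx": 0, "ty": 30, "tz": 0, "twist": 0}, {"tx": 0, "ty": 40, "tz": 0, "twist": 0}, {"tx": 0, "ty": 40, "tz": 0, "twist": 0}, {"tx": 0, "ty": 40, "tz": 0, "twist": 0}])

```text
time_s: 6.5
ee_pos: [497.9, 108.1, 197.4]
tcp_rot: [180.0, 0.1, 0.0]
force: [0.6, 0.5, -2.1]
gripper_width: 0.275
grip_force: 35.0
```

>>> send_rows(steps=[{"tx": -3, "ty": 40, "tz": 0, "twist": 0}, {"tx": -3, "ty": 40, "tz": 0, "twist": 0}, {"tx": -4, "ty": 40, "tz": 0, "twist": 0}, {"tx": -4, "ty": 40, "tz": 0, "twist": 0}, {"tx": -4, "ty": 40, "tz": 0, "twist": 0}, {"tx": -4, "ty": 40, "tz": 0, "twist": 0}, {"tx": -4, "ty": 40, "tz": 0, "twist": 0}, {"tx": -5, "ty": 40, "tz": 0, "twist": 0}, {"tx": 0, "ty": 30, "tz": 0, "twist": 0}, {"tx": 0, "ty": 20, "tz": 0, "twist": 0}])

```text
time_s: 7.75
ee_pos: [466.8, -261.3, 197.5]
tcp_rot: [-180.0, 0.1, -0.1]
force: [0.3, 0.8, -2.4]
gripper_width: 0.275
grip_force: 35.0
```

>>> send_rows(steps=[{"tx": 0, "ty": 20, "tz": 0, "twist": 0}, {"tx": 0, "ty": 20, "tz": 15, "twist": 0}, {"tx": 0, "ty": 0, "tz": 25, "twist": 0}, {"tx": 0, "ty": 0, "tz": 30, "twist": 0}, {"tx": 0, "ty": 0, "tz": 30, "twist": 0}, {"tx": 0, "ty": 0, "tz": 25, "twist": 0}, {"tx": 0, "ty": 0, "tz": 15, "twist": 0}, {"tx": 0, "ty": 0, "tz": 10, "twist": 0}, {"tx": 0, "ty": 0, "tz": 5, "twist": 0}, {"tx": 0, "ty": 0, "tz": 0, "twist": 0}])

```text
time_s: 9.0
ee_pos: [468.1, -299.9, 43.4]
tcp_rot: [180.0, -0.0, 0.0]
force: [0.3, -0.0, -1.6]
gripper_width: 0.276
grip_force: 35.0
```

>>> send_rows(steps=[{"tx": 0, "ty": 0, "tz": 4, "twist": 0}, {"tx": 0, "ty": 0, "tz": 4, "twist": 0}, {"tx": 0, "ty": 0, "tz": 2, "twist": 0}, {"tx": 0, "ty": 0, "tz": 1, "twist": 0}, {"tx": 0, "ty": 0, "tz": 1, "twist": 0}, {"tx": 0, "ty": 0, "tz": 0.5, "twist": 0}, {"tx": 0, "ty": 0, "tz": 0, "twist": 0}, {"tx": 0, "ty": 0, "tz": 0, "twist": 0}, {"tx": 0, "ty": 0, "tz": 0, "twist": 0}, {"tx": 0, "ty": 0, "tz": 0, "twist": 0}])

```text
time_s: 10.25
ee_pos: [468.0, -299.9, 31.1]
tcp_rot: [180.0, -0.0, 0.0]
force: [-2.3, 1.5, 5.7]
gripper_width: 0.273
grip_force: 35.0
```

>>> send_rows(steps=[{"tx": 0, "ty": 0, "tz": 0, "twist": 0}, {"tx": 0, "ty": 0, "tz": 0, "twist": 0}, {"tx": 0, "ty": 0, "tz": 0, "twist": 0}, {"tx": 0, "ty": 0, "tz": 0, "twist": 0}, {"tx": 0, "ty": 0, "tz": 0, "twist": 0}, {"tx": 0, "ty": 0, "tz": -20, "twist": 0}, {"tx": 0, "ty": 0, "tz": -40, "twist": 0}, {"tx": 0, "ty": 0, "tz": -45, "twist": 0}, {"tx": 0, "ty": -20, "tz": -45, "twist": 0}, {"tx": 0, "ty": -30, "tz": -45, "twist": 0}], claw=0)

```text
time_s: 11.5
ee_pos: [467.7, -249.7, 227.1]
tcp_rot: [180.0, -0.0, -0.1]
force: [0.5, -0.2, 0.8]
gripper_width: 1.001
grip_force: 0.0
```

>>> send_rows(steps=[{"tx": 0, "ty": -40, "tz": 0, "twist": 0}, {"tx": 0, "ty": -40, "tz": 0, "twist": 0}, {"tx": 0, "ty": -40, "tz": 0, "twist": 0}, {"tx": 0, "ty": -40, "tz": 0, "twist": 0}, {"tx": 0, "ty": -40, "tz": 0, "twist": 0}, {"tx": 0, "ty": -40, "tz": 0, "twist": 0}, {"tx": 10, "ty": -10, "tz": 0, "twist": 0}, {"tx": 0, "ty": 0, "tz": 0, "twist": 0}, {"tx": 0, "ty": 0, "tz": 0, "twist": 0}, {"tx": 0, "ty": 0, "tz": 0, "twist": 0}])

```text
time_s: 12.75
ee_pos: [477.8, -0.8, 225.6]
tcp_rot: [180.0, 0.0, -0.1]
force: [-0.8, 0.5, -1.0]
gripper_width: 1.0
grip_force: 0.0
```

```bash
cat > caps.py <<'E'
from h import *
import sys
im,W=cloud('wrist'); cv2.imwrite('pics/'+sys.argv[1],im); s=monitor.state(); print(s['time_s'],s['ee_pos'])
ok=np.isfinite(W).all(-1); x,y,z=W[...,0],W[...,1],W[...,2]
def rect(m):
    n,l,st,_=cv2.connectedComponentsWithStats(m.astype(np.uint8))
    for i in range(1,n):
        if st[i,4]>60:
            p=W[l==i]; print(np.round(np.median(p[:,2]),1),[np.round(v,1) for v in cv2.minAreaRect(p[:,:2].astype(np.float32))],'px',st[i,:2])
reg=ok&(abs(x-562)<130)&(abs(y+5)<130)
print('caps');rect(reg&(z>38)&(z<50)&(np.hypot(x-562,y+5)>60))
print('tap');rect(reg&(z>75)&(z<100))
print('plate');rect(reg&(z>8)&(z<15))
E
python3 caps.py w3.png; python3 - <<'E'
from h import *
im,W=cloud('scene'); A=W.reshape(-1,3);A=A[np.isfinite(A).all(1)]
m=(np.hypot(A[:,0]-468,A[:,1]+300)<110)&(A[:,2]>9)&(A[:,2]<18); c,r=cv2.minEnclosingCircle(A[m][:,:2].astype(np.float32));print('lid',c,r,np.median(A[m],0))
E
```

```text
12.8 [477.74550054  -0.65343512 225.62905582]
caps
42.8 [array([631. ,  62.4]), array([30.6, 30.7]), np.float64(31.7)] px [180  22]
42.7 [array([632.6, -77.6]), array([30.8, 31. ]), np.float64(12.4)] px [308  24]
42.8 [array([491.2,  61. ]), array([30.7, 31. ]), np.float64(22.2)] px [184 145]
tap
83.7 [array([566.6,  -7.5]), array([18.4, 99. ]), np.float64(89.9)] px [252  42]
plate
11.8 [array([562.6,  -8.4]), array([233.9, 190.6]), np.float64(0.4)] px [182   6]
lid (466.9310302734375, -298.975341796875) 80.3163833618164 [ 477.85263639 -292.23535483   13.55188607]
```

View pics/w3.png

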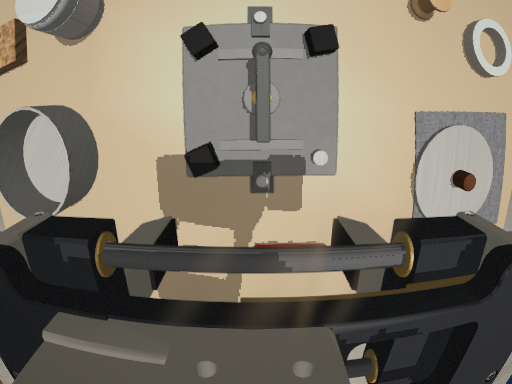

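The lid lies on the mat at (467,-299). The three caps in this view, (200,41), (321,40) and (202,160), measure (631,62, yaw 32°), (633,-78, yaw 12°) and (491,61, yaw 22°). The boss at (320,158) is bare. Starting with the nearest cap.

>>> send_rows(steps=[{"tx": 13.5, "ty": -31, "tz": 0, "twist": 0}, {"tx": 0, "ty": -30.7, "tz": 0, "twist": 0}, {"tx": 0, "ty": 0, "tz": 20, "twist": -1.5}, {"tx": 0, "ty": 0, "tz": 40, "twist": -1.5}, {"tx": 0, "ty": 0, "tz": 40, "twist": -1.44}, {"tx": 0, "ty": 0, "tz": 40, "twist": 0}, {"tx": 0, "ty": 0, "tz": 25, "twist": 0}, {"tx": 0, "ty": 0, "tz": 12, "twist": 0}, {"tx": 0, "ty": 0, "tz": 8, "twist": 0}, {"tx": 0, "ty": 0, "tz": 0, "twist": 0}], claw=0.4)

```text
time_s: 14.1
ee_pos: [491.5, 61.8, 40.9]
tcp_rot: [180.0, -0.0, 22.2]
force: [-0.8, -0.3, 0.7]
gripper_width: 0.599
grip_force: 0.0
```

>>> send_rows(steps=[{"tx": 0, "ty": 0, "tz": 0, "twist": 0}, {"tx": 0, "ty": 0, "tz": 0, "twist": 0}, {"tx": 0, "ty": 0, "tz": 0, "twist": 0}, {"tx": 0, "ty": 0, "tz": 0, "twist": 0}, {"tx": 0, "ty": 0, "tz": -5, "twist": 0}, {"tx": 0, "ty": 0, "tz": -15, "twist": 0}, {"tx": 0, "ty": 0, "tz": -30, "twist": 0}, {"tx": 0, "ty": 0, "tz": -40, "twist": 1.5}, {"tx": 0, "ty": 0, "tz": -40, "twist": 1.5}, {"tx": 0, "ty": 0, "tz": -15, "twist": 1.44}], claw=1, grip_force=15)

```text
time_s: 15.35
ee_pos: [492.2, 62.1, 189.2]
tcp_rot: [-180.0, -0.3, -0.2]
force: [0.8, 0.0, -0.2]
gripper_width: 0.325
grip_force: 15.0
```

>>> send_rows(steps=[{"tx": -8, "ty": -30, "tz": 0, "twist": 0}, {"tx": -8, "ty": -50, "tz": 0, "twist": 0}, {"tx": -8, "ty": -50, "tz": 0, "twist": 0}, {"tx": -8, "ty": -50, "tz": 0, "twist": 0}, {"tx": 0, "ty": -47, "tz": 0, "twist": 0}, {"tx": 0, "ty": 0, "tz": 25, "twist": 0}, {"tx": 0, "ty": 0, "tz": 40, "twist": 0}, {"tx": 0, "ty": 0, "tz": 40, "twist": 0}, {"tx": 0, "ty": 0, "tz": 25, "twist": 0}, {"tx": 0, "ty": 0, "tz": 0, "twist": 0}])

```text
time_s: 16.6
ee_pos: [458.0, 288.5, 54.8]
tcp_rot: [179.9, 0.2, 0.0]
force: [0.4, -0.4, 0.9]
gripper_width: 0.324
grip_force: 15.0
```

>>> send_rows(steps=[{"tx": 0, "ty": 0, "tz": 8, "twist": 0}, {"tx": 0, "ty": 0, "tz": 0, "twist": 0}, {"tx": 0, "ty": 0, "tz": 0, "twist": 0}, {"tx": 0, "ty": 0, "tz": -10, "twist": 0}, {"tx": 0, "ty": 0, "tz": -30, "twist": 0}, {"tx": 0, "ty": 0, "tz": -40, "twist": 0}, {"tx": 0, "ty": 0, "tz": -50, "twist": 0}, {"tx": 20, "ty": 20, "tz": -14, "twist": 0}, {"tx": 40, "ty": 40, "tz": 0, "twist": 0}, {"tx": 40, "ty": 45, "tz": 0, "twist": 0}], claw=0.5)

```text
time_s: 17.85
ee_pos: [560.3, 183.4, 193.4]
tcp_rot: [-180.0, -0.1, 0.1]
force: [1.0, 0.9, 0.0]
gripper_width: 0.499
grip_force: 0.0
```

>>> send_rows(steps=[{"tx": 30, "ty": 45, "tz": 0, "twist": 0}, {"tx": 30, "ty": 45, "tz": 0, "twist": 0}, {"tx": 12, "ty": 31.5, "tz": 0, "twist": 0}, {"tx": 0, "ty": 0, "tz": 30, "twist": -2}, {"tx": 0, "ty": 0, "tz": 40, "twist": -2}, {"tx": 0, "ty": 0, "tz": 40, "twist": -2}, {"tx": 0, "ty": 0, "tz": 25, "twist": -0.34}, {"tx": 0, "ty": 0, "tz": 12, "twist": 0}, {"tx": 0, "ty": 0, "tz": 4, "twist": 0}, {"tx": 0, "ty": 0, "tz": 0, "twist": 0}], claw=0.4)

```text
time_s: 19.1
ee_pos: [631.9, 62.4, 41.7]
tcp_rot: [179.9, -0.1, 31.7]
force: [0.6, 0.2, -0.2]
gripper_width: 0.598
grip_force: 0.0
```

>>> send_rows(steps=[{"tx": 0, "ty": 0, "tz": 0, "twist": 0}, {"tx": 0, "ty": 0, "tz": 0, "twist": 0}, {"tx": 0, "ty": 0, "tz": 0, "twist": 0}, {"tx": 0, "ty": 0, "tz": 0, "twist": 0}, {"tx": 0, "ty": 0, "tz": -5, "twist": 0}, {"tx": 0, "ty": 0, "tz": -15, "twist": 0}, {"tx": 0, "ty": 0, "tz": -30, "twist": 2}, {"tx": 0, "ty": 0, "tz": -40, "twist": 2}, {"tx": 0, "ty": 0, "tz": -40, "twist": 2}, {"tx": 0, "ty": 0, "tz": -15, "twist": 0.34}], claw=1)

```text
time_s: 20.35
ee_pos: [632.5, 62.5, 189.4]
tcp_rot: [180.0, -0.3, 0.0]
force: [-0.9, 0.5, -0.2]
gripper_width: 0.326
grip_force: 15.0
```

>>> send_rows(steps=[{"tx": -25, "ty": -40, "tz": 0, "twist": 0}, {"tx": -30, "ty": -47, "tz": 0, "twist": 0}, {"tx": -30, "ty": -47, "tz": 0, "twist": 0}, {"tx": -30, "ty": -47, "tz": 0, "twist": 0}, {"tx": -17.5, "ty": -45.5, "tz": 0, "twist": 0}, {"tx": 0, "ty": 0, "tz": 30, "twist": 0}, {"tx": 0, "ty": 0, "tz": 40, "twist": 0}, {"tx": 0, "ty": 0, "tz": 40, "twist": 0}, {"tx": 0, "ty": 0, "tz": 25, "twist": 0}, {"tx": 0, "ty": 0, "tz": 4, "twist": 0}])

```text
time_s: 21.6
ee_pos: [497.1, 288.2, 44.4]
tcp_rot: [179.9, 0.3, 0.2]
force: [0.2, 0.5, -0.9]
gripper_width: 0.324
grip_force: 15.0
```

>>> send_rows(steps=[{"tx": 0, "ty": 0, "tz": 0, "twist": 0}, {"tx": 0, "ty": 0, "tz": 0, "twist": 0}, {"tx": 0, "ty": 0, "tz": 0, "twist": 0}, {"tx": 0, "ty": 0, "tz": -10, "twist": 0}, {"tx": 0, "ty": 0, "tz": -30, "twist": 0}, {"tx": 0, "ty": 0, "tz": -40, "twist": 0}, {"tx": 0, "ty": 0, "tz": -50, "twist": 0}, {"tx": 10, "ty": 30, "tz": -14, "twist": 0}, {"tx": 20, "ty": 50, "tz": 0, "twist": 0}, {"tx": 20, "ty": 50, "tz": 0, "twist": 0}], claw=0.5)

```text
time_s: 22.85
ee_pos: [549.3, 157.9, 192.2]
tcp_rot: [-180.0, -0.1, 0.1]
force: [1.3, -0.5, 0.5]
gripper_width: 0.501
grip_force: 0.0
```

>>> send_rows(steps=[{"tx": 10, "ty": 50, "tz": 0, "twist": 0}, {"tx": 10, "ty": 50, "tz": 0, "twist": 0}, {"tx": 10, "ty": 50, "tz": 0, "twist": 0}, {"tx": 0, "ty": 50, "tz": 0, "twist": 0}, {"tx": 0, "ty": 36, "tz": 0, "twist": 0}, {"tx": 0, "ty": 0, "tz": 0, "twist": -1}, {"tx": 0, "ty": 0, "tz": 0, "twist": -1.48}, {"tx": 0, "ty": 0, "tz": 0, "twist": 0}, {"tx": 0, "ty": 0, "tz": 0, "twist": 0}, {"tx": 0, "ty": 0, "tz": 0, "twist": 0}], claw=0.4)

```text
time_s: 24.1
ee_pos: [578.9, -76.9, 190.9]
tcp_rot: [180.0, -0.0, 12.4]
force: [0.5, -0.3, -1.0]
gripper_width: 0.602
grip_force: 0.0
```

```bash
python3 caps.py w4.png|grep -v nan
```

```text
24.15 [578.88293484 -76.88361111 190.85384465]
caps
42.8 [array([632.9, -76.9]), array([29.8, 29.6]), np.float64(13.2)] px [251 113]
tap
83.5 [array([568.6, -10.1]), array([96.6, 19.1]), np.float64(2.1)] px [165 133]
plate
11.8 [array([579.8,  -8.4]), array([198.9, 189.6]), np.float64(0.3)] px [114  71]
```

>>> send_rows(steps=[{"tx": 26, "ty": 6, "tz": 0, "twist": 0}, {"tx": 26.7, "ty": 5.9, "tz": 0, "twist": 0}, {"tx": 0, "ty": 0, "tz": 30, "twist": 0}, {"tx": 0, "ty": 0, "tz": 40, "twist": 0}, {"tx": 0, "ty": 0, "tz": 40, "twist": 0}, {"tx": 0, "ty": 0, "tz": 25, "twist": 0}, {"tx": 0, "ty": 0, "tz": 12, "twist": 0}, {"tx": 0, "ty": 0, "tz": 4, "twist": 0}, {"tx": 0, "ty": 0, "tz": 0, "twist": 0}, {"tx": 0, "ty": 0, "tz": 0, "twist": 0}])

```text
time_s: 25.4
ee_pos: [633.6, -77.5, 40.9]
tcp_rot: [179.9, -0.1, 12.4]
force: [-0.4, -0.0, -0.7]
gripper_width: 0.598
grip_force: 0.0
```

>>> send_rows(steps=[{"tx": 0, "ty": 0, "tz": 0, "twist": 0}, {"tx": 0, "ty": 0, "tz": 0, "twist": 0}, {"tx": 0, "ty": 0, "tz": 0, "twist": 0}, {"tx": 0, "ty": 0, "tz": 0, "twist": 0}, {"tx": 0, "ty": 0, "tz": -5, "twist": 0}, {"tx": 0, "ty": 0, "tz": -15, "twist": 0}, {"tx": 0, "ty": 0, "tz": -30, "twist": 0}, {"tx": 0, "ty": 0, "tz": -40, "twist": 0}, {"tx": 0, "ty": 0, "tz": -40, "twist": 1}, {"tx": 0, "ty": 0, "tz": -15, "twist": 1.48}], claw=1)

```text
time_s: 26.65
ee_pos: [634.1, -77.5, 189.1]
tcp_rot: [179.9, -0.3, -0.2]
force: [-0.0, 0.4, -1.2]
gripper_width: 0.328
grip_force: 15.0
```

>>> send_rows(steps=[{"tx": -10, "ty": -40, "tz": 0, "twist": 0}, {"tx": -15, "ty": -50, "tz": 0, "twist": 0}, {"tx": -15, "ty": -50, "tz": 0, "twist": 0}, {"tx": -15, "ty": -50, "tz": 0, "twist": 0}, {"tx": -15, "ty": -50, "tz": 0, "twist": 0}, {"tx": -14, "ty": -50, "tz": 0, "twist": 0}, {"tx": -10, "ty": -50, "tz": 0, "twist": 0}, {"tx": 0, "ty": -26, "tz": 0, "twist": 0}, {"tx": 0, "ty": 0, "tz": 0, "twist": 0}, {"tx": 0, "ty": 0, "tz": 0, "twist": 0}])

```text
time_s: 27.9
ee_pos: [538.8, 288.0, 185.2]
tcp_rot: [180.0, -0.0, 0.0]
force: [1.3, -0.2, 0.7]
gripper_width: 0.328
grip_force: 15.0
```

```bash
python3 - <<'E'
from h import *
ims=[]
for n in ['scene','side']:
    im,W=cloud(n); ims.append(cv2.resize(im[60:320,130:450] if n=='scene' else im[100:300,100:346],(400,325)))
im,W=cloud('wrist'); cv2.imwrite('pics/m1.png',np.hstack(ims))
print(monitor.state()['ee_pos'])
E
```

```text
[539.07000659 287.45513403 184.95251132]
```

View pics/m1.png

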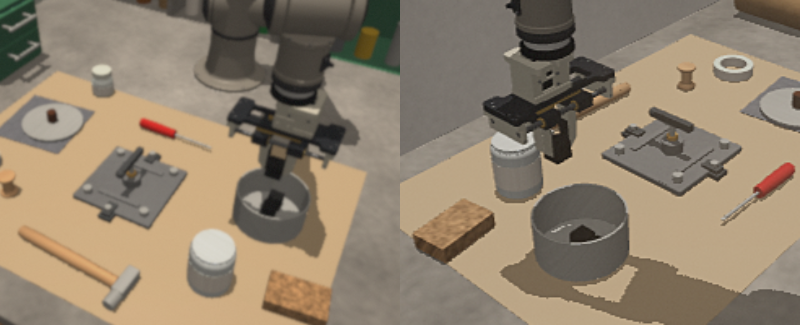

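All four plate bosses are bare. The held cap is above the tin, and the earlier caps are inside it, visible at (272,203) on the left and (585,235) on the right. Lowering the last one.

>>> send_rows(steps=[{"tx": 0, "ty": 0, "tz": 30, "twist": 0}, {"tx": 0, "ty": 0, "tz": 40, "twist": 0}, {"tx": 0, "ty": 0, "tz": 40, "twist": 0}, {"tx": 0, "ty": 0, "tz": 20, "twist": 0}, {"tx": 0, "ty": 0, "tz": 8, "twist": 0}, {"tx": 0, "ty": 0, "tz": 0, "twist": 0}, {"tx": 0, "ty": 0, "tz": 0, "twist": 0}, {"tx": 0, "ty": 0, "tz": 0, "twist": 0}, {"tx": 0, "ty": 0, "tz": 0, "twist": 0}, {"tx": 0, "ty": 0, "tz": 0, "twist": 0}])

```text
time_s: 29.3
ee_pos: [538.8, 288.7, 46.9]
tcp_rot: [-180.0, -0.0, 0.0]
force: [-0.5, -0.3, -0.2]
gripper_width: 0.324
grip_force: 15.0
```

>>> send_rows(steps=[{"tx": 0, "ty": 0, "tz": 0, "twist": 0}, {"tx": 0, "ty": 0, "tz": 0, "twist": 0}, {"tx": 0, "ty": 0, "tz": 0, "twist": 0}, {"tx": 0, "ty": 0, "tz": -10, "twist": 0}, {"tx": 0, "ty": 0, "tz": -30, "twist": 0}, {"tx": 0, "ty": 0, "tz": -40, "twist": 0}, {"tx": 0, "ty": 0, "tz": -50, "twist": 0}, {"tx": -30, "ty": 30, "tz": -14, "twist": 0}, {"tx": -30, "ty": 40, "tz": 0, "twist": 0}, {"tx": 0, "ty": 0, "tz": 0, "twist": 0}], claw=0.5)

```text
time_s: 30.55
ee_pos: [476.7, 216.8, 191.6]
tcp_rot: [180.0, 0.1, -0.1]
force: [0.4, -0.1, 0.7]
gripper_width: 0.5
grip_force: 0.0
```

```bash
python3 - <<'E'
from h import *
im,W=cloud('wrist'); cv2.imwrite('pics/w5.png',im); print(monitor.state()['ee_pos'])
im,W=cloud('scene'); A=W.reshape(-1,3);A=A[np.isfinite(A).all(1)]
m=(np.hypot(A[:,0]-468,A[:,1]+300)<110)&(A[:,2]>9)&(A[:,2]<18); c,r=cv2.minEnclosingCircle(A[m][:,:2].astype(np.float32));print('lid',c,r)
E
```

```text
[478.44966832 217.94737325 191.85715507]
lid (469.29302978515625, -299.0126953125) 79.9751968383789
```

View pics/w5.png

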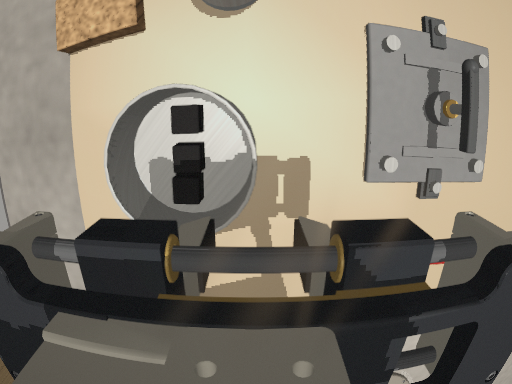

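All three caps stand in the tin at (187,119), (189,157) and (188,188), and the lid is undisturbed on the mat. Next I go over the tap and turn the wrist to yaw 180, which leaves joint 6 its full range.

>>> send_rows(steps=[{"tx": 25, "ty": 45, "tz": 0, "twist": 0}, {"tx": 25, "ty": 45, "tz": 0, "twist": 0}, {"tx": 25, "ty": 45, "tz": 0, "twist": 0}, {"tx": 25, "ty": 45, "tz": 0, "twist": 0}, {"tx": 22, "ty": 46, "tz": 0, "twist": 0}, {"tx": 0, "ty": 0, "tz": 0, "twist": -2}, {"tx": 0, "ty": 0, "tz": 0, "twist": -2}, {"tx": 0, "ty": 0, "tz": 0, "twist": -2}, {"tx": 0, "ty": 0, "tz": 0, "twist": -2}, {"tx": 0, "ty": 0, "tz": 0, "twist": -2}])

```text
time_s: 31.9
ee_pos: [602.2, -6.8, 190.6]
tcp_rot: [180.0, -0.0, 50.4]
force: [-0.8, -0.8, -0.9]
gripper_width: 0.501
grip_force: 0.0
```

>>> send_rows(steps=[{"tx": 0, "ty": 0, "tz": 0, "twist": -2}, {"tx": 0, "ty": 0, "tz": 0, "twist": -2}, {"tx": 0, "ty": 0, "tz": 0, "twist": -2}, {"tx": 0, "ty": 0, "tz": 0, "twist": -2}, {"tx": 0, "ty": 0, "tz": 0, "twist": -2}, {"tx": 0, "ty": 0, "tz": 0, "twist": -2}, {"tx": 0, "ty": 0, "tz": 0, "twist": -2}, {"tx": 0, "ty": 0, "tz": 0, "twist": -2}, {"tx": 0, "ty": 0, "tz": 0, "twist": -2}, {"tx": 0, "ty": 0, "tz": 0, "twist": -2}])

```text
time_s: 33.15
ee_pos: [602.1, -6.8, 190.6]
tcp_rot: [180.0, 0.0, 150.4]
force: [-0.0, 0.6, 0.0]
gripper_width: 0.494
grip_force: 0.0
```

>>> send_rows(steps=[{"tx": 0, "ty": 0, "tz": 0, "twist": -2}, {"tx": 0, "ty": 0, "tz": 0, "twist": -2}, {"tx": 0, "ty": 0, "tz": 0, "twist": -2}, {"tx": 0, "ty": 0, "tz": 0, "twist": 0}, {"tx": 0, "ty": 0, "tz": 0, "twist": 0}, {"tx": 0, "ty": 0, "tz": 0, "twist": 0}, {"tx": 0, "ty": 0, "tz": 0, "twist": 0}, {"tx": 0, "ty": 0, "tz": 0, "twist": 0}, {"tx": 0, "ty": 0, "tz": 0, "twist": 0}, {"tx": 0, "ty": 0, "tz": 0, "twist": 0}])

```text
time_s: 34.4
ee_pos: [600.9, -7.4, 190.7]
tcp_rot: [-180.0, 0.0, -180.0]
force: [-0.2, 0.7, 0.0]
gripper_width: 0.499
grip_force: 0.0
```

```bash
python3 - <<'E'
from h import *
im,W=cloud('wrist'); s=monitor.state();print(s['ee_pos'],s['tcp_rot'],s['joint_positions'])
ok=np.isfinite(W).all(-1); A=W[ok]
# only handle top (small z band near max) 
m=(abs(A[:,0]-562)<70)&(abs(A[:,1]+8)<30)&(A[:,2]>81)&(A[:,2]<90); B=A[m]
for lo in range(505,635,10):
    q=B[(B[:,0]>=lo)&(B[:,0]<lo+10)]
    if len(q)>3: print(lo,len(q),q[:,1].min().round(1),q[:,1].max().round(1),np.median(q[:,2]).round(1))
print(B.min(0),B.max(0))
m=(abs(A[:,0]-562)<30)&(abs(A[:,1]+8)<30)&(A[:,2]>31)&(A[:,2]<37);print('boss',cv2.minEnclosingCircle(A[m][:,:2].astype(np.float32)))
E
```

```text
[600.86266453  -7.36326589 190.73021011] [-1.79994950e+02  4.09242160e-03 -1.79984552e+02] [-8.00424695e+00  2.98574547e+01  7.90670527e+01 -4.68241470e-03
  7.10707358e+01 -9.80181761e+01]
515 142 -15.2 -2.6 83.6
525 186 -15.2 -2.6 83.7
535 190 -15.2 -2.5 83.7
545 167 -15.3 -2.5 83.8
555 179 -14.4 -2.5 83.8
565 189 -15.3 -2.5 83.9
575 180 -15.4 -1.5 83.6
585 182 -15.5 -1.5 83.6
595 191 -16.5 0.4 83.7
605 141 -15.6 -0.5 84.1
[517.74193037 -16.45147236  81.03613453] [6.14154674e+02 3.87919464e-01 8.66630116e+01]
boss ((562.4769897460938, -8.233384132385254), 20.894561767578125)
```

The boss gives the tap axis as (562.4, -8.5), with the handle along x. Descending to grip.

>>> send_rows(steps=[{"tx": 20, "ty": -1.1, "tz": 0, "twist": 0}, {"tx": 18.5, "ty": 0, "tz": 0, "twist": 0}, {"tx": 0, "ty": 0, "tz": 25, "twist": 0}, {"tx": 0, "ty": 0, "tz": 35, "twist": 0}, {"tx": 0, "ty": 0, "tz": 35, "twist": 0}, {"tx": 0, "ty": 0, "tz": 17, "twist": 0}, {"tx": 0, "ty": 0, "tz": 8, "twist": 0}, {"tx": 0, "ty": 0, "tz": 0, "twist": 0}, {"tx": 0, "ty": 0, "tz": 0, "twist": 0}, {"tx": 0, "ty": 0, "tz": 0, "twist": 0}])

```text
time_s: 35.7
ee_pos: [562.8, -8.5, 71.5]
tcp_rot: [-180.0, 0.1, -180.0]
force: [-0.1, -0.1, 0.4]
gripper_width: 0.501
grip_force: 0.0
```

>>> send_rows(steps=[{"tx": 0, "ty": 0, "tz": 0, "twist": 0}, {"tx": 0, "ty": 0, "tz": 0, "twist": 0}, {"tx": 0, "ty": 0, "tz": 0, "twist": 0}, {"tx": 0, "ty": 0, "tz": 0, "twist": 0}, {"tx": 0, "ty": 0, "tz": 0, "twist": 0}, {"tx": 0, "ty": 0, "tz": 0, "twist": 0}, {"tx": 0, "ty": 0, "tz": 0, "twist": 0}, {"tx": 0, "ty": 0, "tz": 0, "twist": 0}, {"tx": 0, "ty": 0, "tz": 0, "twist": 0}, {"tx": 0, "ty": 0, "tz": 0, "twist": 0}], claw=1, grip_force=40)

```text
time_s: 36.95
ee_pos: [562.4, -8.6, 70.7]
tcp_rot: [-180.0, 0.0, -180.0]
force: [0.1, -2.5, 0.9]
gripper_width: 0.15
grip_force: 40.0
```

>>> send_rows(steps=[{"tx": 0, "ty": 0, "tz": 0.06, "twist": 1}, {"tx": 0, "ty": 0, "tz": 0.06, "twist": 1.8}, {"tx": 0, "ty": 0, "tz": 0.06, "twist": 1.9}, {"tx": 0, "ty": 0, "tz": 0.06, "twist": 1.9}, {"tx": 0, "ty": 0, "tz": 0.06, "twist": 1.9}, {"tx": 0, "ty": 0, "tz": 0.06, "twist": 1.9}, {"tx": 0, "ty": 0, "tz": 0.06, "twist": 1.9}, {"tx": 0, "ty": 0, "tz": 0.06, "twist": 1.9}, {"tx": 0, "ty": 0, "tz": 0.06, "twist": 1.9}, {"tx": 0, "ty": 0, "tz": 0.06, "twist": 1.9}])

```text
time_s: 38.2
ee_pos: [561.6, -9.4, 70.1]
tcp_rot: [-179.9, 0.1, 89.7]
force: [-3.1, -5.6, 1.8]
gripper_width: 0.148
grip_force: 40.0
```

>>> send_rows(steps=[{"tx": 0, "ty": 0, "tz": 0.06, "twist": 1.9}, {"tx": 0, "ty": 0, "tz": 0.06, "twist": 1.9}, {"tx": 0, "ty": 0, "tz": 0.06, "twist": 1.9}, {"tx": 0, "ty": 0, "tz": 0.06, "twist": 1.9}, {"tx": 0, "ty": 0, "tz": 0.06, "twist": 1.9}, {"tx": 0, "ty": 0, "tz": 0.06, "twist": 1.9}, {"tx": 0, "ty": 0, "tz": 0.06, "twist": 1.9}, {"tx": 0, "ty": 0, "tz": 0.06, "twist": 1.9}, {"tx": 0, "ty": 0, "tz": 0.06, "twist": 1.9}, {"tx": 0, "ty": 0, "tz": 0.06, "twist": 0.9}])

```text
time_s: 39.45
ee_pos: [560.6, -8.7, 69.4]
tcp_rot: [180.0, 0.2, -0.2]
force: [-5.0, -3.1, 5.1]
gripper_width: 0.147
grip_force: 40.0
```

```bash
python3 - <<'E'
from h import *
im,W=cloud('wrist'); cv2.imwrite('pics/w6.png',im); s=monitor.state();print(s['ee_pos'],s['tcp_rot'],s['joint_positions'],s['force'],s['wrist_torque'])
E
```

```text
[560.64246233  -8.70815466  69.39133514] [179.97494504   0.22746344  -0.30316214] [-8.68938746e+00  3.41541589e+01  9.34191775e+01 -7.29144510e-02
  5.26480631e+01  8.16580748e+01] [-7.03070434 -3.38555087  4.75772926] [-0.74635432  1.10531464  0.16325194]
```

View pics/w6.png

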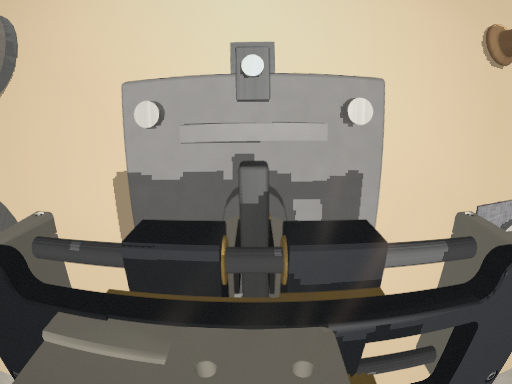

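The plain end of the handle now points to +x at (254,170), with the ball on the far side, so the tap turned half a turn. I pause, go back a quarter turn, and pause.

>>> send_rows(steps=[{"tx": 0, "ty": 0, "tz": 0, "twist": 0}, {"tx": 0, "ty": 0, "tz": 0, "twist": 0}, {"tx": 0, "ty": 0, "tz": 0, "twist": 0}, {"tx": 0, "ty": 0, "tz": 0, "twist": 0}, {"tx": 0, "ty": 0, "tz": 0, "twist": -1}, {"tx": 0, "ty": 0, "tz": -0.06, "twist": -1.8}, {"tx": 0, "ty": 0, "tz": -0.06, "twist": -1.9}, {"tx": 0, "ty": 0, "tz": -0.06, "twist": -1.9}, {"tx": 0, "ty": 0, "tz": -0.06, "twist": -1.9}, {"tx": 0, "ty": 0, "tz": -0.06, "twist": -1.9}])

```text
time_s: 40.75
ee_pos: [561.1, -9.3, 69.8]
tcp_rot: [-179.9, 0.1, 52.3]
force: [-5.0, -5.9, 3.3]
gripper_width: 0.149
grip_force: 40.0
```

>>> send_rows(steps=[{"tx": 0, "ty": 0, "tz": -0.06, "twist": -1.9}, {"tx": 0, "ty": 0, "tz": -0.06, "twist": -1.9}, {"tx": 0, "ty": 0, "tz": -0.06, "twist": -1.9}, {"tx": 0, "ty": 0, "tz": -0.06, "twist": -1.9}, {"tx": 0, "ty": 0, "tz": 0, "twist": 0}, {"tx": 0, "ty": 0, "tz": 0, "twist": 0}, {"tx": 0, "ty": 0, "tz": 0, "twist": 0}, {"tx": 0, "ty": 0, "tz": 0, "twist": 0}, {"tx": 0, "ty": 0, "tz": 0, "twist": 0}, {"tx": 0, "ty": 0, "tz": 0, "twist": 0}])

```text
time_s: 42.0
ee_pos: [561.6, -9.4, 70.1]
tcp_rot: [-179.9, 0.1, 90.0]
force: [-4.2, -6.0, 3.3]
gripper_width: 0.146
grip_force: 40.0
```

>>> send_rows(steps=[{"tx": 0, "ty": 0, "tz": 0.06, "twist": 1}, {"tx": 0, "ty": 0, "tz": 0.06, "twist": 1.8}, {"tx": 0, "ty": 0, "tz": 0.06, "twist": 1.9}, {"tx": 0, "ty": 0, "tz": 0.06, "twist": 1.9}, {"tx": 0, "ty": 0, "tz": 0.06, "twist": 1.9}, {"tx": 0, "ty": 0, "tz": 0.06, "twist": 1.9}, {"tx": 0, "ty": 0, "tz": 0.06, "twist": 1.9}, {"tx": 0, "ty": 0, "tz": 0.06, "twist": 1.9}, {"tx": 0, "ty": 0, "tz": 0.06, "twist": 1.9}, {"tx": 0, "ty": 0, "tz": 0.06, "twist": 1.9}])

```text
time_s: 43.25
ee_pos: [560.6, -8.7, 69.4]
tcp_rot: [180.0, 0.2, -0.3]
force: [-5.4, -4.2, 4.9]
gripper_width: 0.153
grip_force: 40.0
```

>>> send_rows(steps=[{"tx": 0, "ty": 0, "tz": 0.06, "twist": 1.9}, {"tx": 0, "ty": 0, "tz": 0.06, "twist": 1.9}, {"tx": 0, "ty": 0, "tz": 0.06, "twist": 1.9}, {"tx": 0, "ty": 0, "tz": 0.06, "twist": 1.9}, {"tx": 0, "ty": 0, "tz": 0.06, "twist": 1.9}, {"tx": 0, "ty": 0, "tz": 0.06, "twist": 1.9}, {"tx": 0, "ty": 0, "tz": 0.06, "twist": 1.9}, {"tx": 0, "ty": 0, "tz": 0.06, "twist": 1.9}, {"tx": 0, "ty": 0, "tz": 0.06, "twist": 1.8}, {"tx": 0, "ty": 0, "tz": 0, "twist": 0}])

```text
time_s: 44.5
ee_pos: [561.4, -7.8, 68.8]
tcp_rot: [179.9, 0.1, -84.9]
force: [-4.3, 1.5, 4.6]
gripper_width: 0.15
grip_force: 40.0
```

>>> send_rows(steps=[{"tx": 0, "ty": 0, "tz": 0, "twist": 0}, {"tx": 0, "ty": 0, "tz": 0, "twist": 0}, {"tx": 0, "ty": 0, "tz": 0, "twist": 0}, {"tx": 0, "ty": 0, "tz": 0, "twist": 0}, {"tx": 0, "ty": 0, "tz": -0.06, "twist": -1}, {"tx": 0, "ty": 0, "tz": -0.06, "twist": -1.8}, {"tx": 0, "ty": 0, "tz": -0.06, "twist": -1.8}, {"tx": 0, "ty": 0, "tz": -0.06, "twist": -1.8}, {"tx": 0, "ty": 0, "tz": -0.06, "twist": -1.8}, {"tx": 0, "ty": 0, "tz": -0.06, "twist": -1.8}])

```text
time_s: 45.75
ee_pos: [560.9, -8.4, 69.1]
tcp_rot: [179.9, 0.2, -34.6]
force: [-6.4, -0.6, 5.7]
gripper_width: 0.151
grip_force: 40.0
```

>>> send_rows(steps=[{"tx": 0, "ty": 0, "tz": -0.06, "twist": -1.8}, {"tx": 0, "ty": 0, "tz": -0.06, "twist": -1.8}, {"tx": 0, "ty": 0, "tz": -0.06, "twist": -1.8}, {"tx": 0, "ty": 0, "tz": -0.06, "twist": -1.6}, {"tx": 0, "ty": 0, "tz": 0, "twist": 0}, {"tx": 0, "ty": 0, "tz": 0, "twist": 0}, {"tx": 0, "ty": 0, "tz": 0, "twist": 0}, {"tx": 0, "ty": 0, "tz": 0, "twist": 0}, {"tx": 0, "ty": 0, "tz": 0, "twist": 0}, {"tx": 0, "ty": 0, "tz": 0, "twist": 0}])

```text
time_s: 47.0
ee_pos: [560.9, -8.9, 69.4]
tcp_rot: [180.0, 0.2, 0.2]
force: [-8.7, -1.9, 6.6]
gripper_width: 0.149
grip_force: 40.0
```

>>> send_rows(steps=[{"tx": 0, "ty": 0, "tz": 0, "twist": 0}, {"tx": 0, "ty": 0, "tz": 0, "twist": 0}, {"tx": 0, "ty": 0, "tz": 0, "twist": 0}, {"tx": 0, "ty": 0, "tz": -15, "twist": 0}, {"tx": 0, "ty": 0, "tz": -25, "twist": 0}, {"tx": 0, "ty": 0, "tz": -10, "twist": 0}, {"tx": 0, "ty": 0, "tz": 0, "twist": -2}, {"tx": 0, "ty": 0, "tz": 0, "twist": -2}, {"tx": 0, "ty": 0, "tz": 0, "twist": -2}, {"tx": 0, "ty": 0, "tz": 0, "twist": -2}], claw=0.5)

```text
time_s: 48.25
ee_pos: [562.4, -8.4, 119.7]
tcp_rot: [180.0, -0.0, 40.4]
force: [-0.1, -0.6, -0.2]
gripper_width: 0.501
grip_force: 0.0
```

>>> send_rows(steps=[{"tx": 0, "ty": 0, "tz": 0, "twist": -2}, {"tx": 0, "ty": 0, "tz": 0, "twist": -2}, {"tx": 0, "ty": 0, "tz": 0, "twist": -2}, {"tx": 0, "ty": 0, "tz": 0, "twist": -2}, {"tx": 0, "ty": 0, "tz": 0, "twist": -2}, {"tx": 0, "ty": 0, "tz": 0, "twist": -2}, {"tx": 0, "ty": 0, "tz": 0, "twist": -2}, {"tx": 0, "ty": 0, "tz": 0, "twist": -2}, {"tx": 0, "ty": 0, "tz": 0, "twist": -2}, {"tx": 0, "ty": 0, "tz": 0, "twist": -2}])

```text
time_s: 49.5
ee_pos: [562.3, -8.4, 119.7]
tcp_rot: [180.0, 0.0, 140.4]
force: [-0.0, -0.9, -0.2]
gripper_width: 0.502
grip_force: 0.0
```

>>> send_rows(steps=[{"tx": 0, "ty": 0, "tz": 0, "twist": -2}, {"tx": 0, "ty": 0, "tz": 0, "twist": -2}, {"tx": 0, "ty": 0, "tz": 0, "twist": -2}, {"tx": 0, "ty": 0, "tz": 0, "twist": -2}, {"tx": 0, "ty": 0, "tz": 0, "twist": 0}, {"tx": 0, "ty": 0, "tz": 0, "twist": 0}, {"tx": 0, "ty": 0, "tz": 0, "twist": 0}, {"tx": 0, "ty": 0, "tz": 0, "twist": 0}, {"tx": 0, "ty": 0, "tz": 0, "twist": 0}, {"tx": 0, "ty": 0, "tz": 0, "twist": 0}])

```text
time_s: 50.75
ee_pos: [562.4, -8.5, 119.5]
tcp_rot: [-180.0, 0.0, -180.0]
force: [0.1, 0.3, -0.5]
gripper_width: 0.503
grip_force: 0.0
```

```bash
python3 - <<'E'
from h import *
im,W=cloud('wrist'); s=monitor.state();print(s['ee_pos'],s['tcp_rot'])
for n in ['wrist','scene','side']:
    if n!='wrist': im,W=cloud(n)
    A=W[np.isfinite(W).all(-1)]
    m=(abs(A[:,0]-562)<65)&(abs(A[:,1]+8)<30)&(A[:,2]>77)&(A[:,2]<86); B=A[m]
    if len(B)>20: print(n,len(B),cv2.minAreaRect(B[:,:2].astype(np.float32)),np.median(B,0))
E
```

```text
[562.36436475  -8.45336616 119.50827555] [-1.79994103e+02  9.99023150e-04 -1.79982674e+02]
wrist 2595 ((556.9252319335938, -9.414640426635742), (18.28314208984375, 99.43496704101562), 89.2282485961914) [541.64048355  -8.56035594  82.42229437]
scene 114 ((566.531005859375, -7.385861396789551), (83.88721466064453, 15.259653091430664), 1.497917890548706) [576.85005478  -7.93169082  82.9933931 ]
side 111 ((555.2625732421875, -6.137519836425781), (97.52957153320312, 18.47563362121582), 0.3107779622077942) [550.13899113  -4.58596109  81.97057949]
```

The handle is aligned with x, at half a turn. Regripping for the final half turn.

>>> send_rows(steps=[{"tx": 0, "ty": 0, "tz": 20, "twist": 0}, {"tx": 0, "ty": 0, "tz": 20, "twist": 0}, {"tx": 0, "ty": 0, "tz": 8, "twist": 0}, {"tx": 0, "ty": 0, "tz": 2, "twist": 0}, {"tx": 0, "ty": 0, "tz": 0, "twist": 0}, {"tx": 0, "ty": 0, "tz": 0, "twist": 0}, {"tx": 0, "ty": 0, "tz": 0, "twist": 0}, {"tx": 0, "ty": 0, "tz": 0, "twist": 0}, {"tx": 0, "ty": 0, "tz": 0, "twist": 0}, {"tx": 0, "ty": 0, "tz": 0, "twist": 0}])

```text
time_s: 52.15
ee_pos: [562.4, -8.5, 69.5]
tcp_rot: [-180.0, 0.0, -180.0]
force: [-0.0, -1.1, 0.7]
gripper_width: 0.499
grip_force: 0.0
```

>>> send_rows(steps=[{"tx": 0, "ty": 0, "tz": 0, "twist": 0}, {"tx": 0, "ty": 0, "tz": 0, "twist": 0}, {"tx": 0, "ty": 0, "tz": 0, "twist": 0}, {"tx": 0, "ty": 0, "tz": 0, "twist": 0}, {"tx": 0, "ty": 0, "tz": 0, "twist": 0}, {"tx": 0, "ty": 0, "tz": 0, "twist": 0}, {"tx": 0, "ty": 0, "tz": 0, "twist": 0}, {"tx": 0, "ty": 0, "tz": 0, "twist": 0}, {"tx": 0, "ty": 0, "tz": 0.06, "twist": 1}, {"tx": 0, "ty": 0, "tz": 0.06, "twist": 1.9}], claw=1)

```text
time_s: 53.4
ee_pos: [562.4, -8.8, 69.4]
tcp_rot: [-180.0, 0.0, 165.3]
force: [-0.2, -3.4, 0.5]
gripper_width: 0.149
grip_force: 40.0
```

>>> send_rows(steps=[{"tx": 0, "ty": 0, "tz": 0.06, "twist": 1.9}, {"tx": 0, "ty": 0, "tz": 0.06, "twist": 1.9}, {"tx": 0, "ty": 0, "tz": 0.06, "twist": 1.9}, {"tx": 0, "ty": 0, "tz": 0.06, "twist": 1.9}, {"tx": 0, "ty": 0, "tz": 0.06, "twist": 1.9}, {"tx": 0, "ty": 0, "tz": 0.06, "twist": 1.9}, {"tx": 0, "ty": 0, "tz": 0.06, "twist": 1.9}, {"tx": 0, "ty": 0, "tz": 0.06, "twist": 1.9}, {"tx": 0, "ty": 0, "tz": 0.06, "twist": 1.9}, {"tx": 0, "ty": 0, "tz": 0.06, "twist": 1.9}])

```text
time_s: 54.65
ee_pos: [561.4, -9.4, 68.7]
tcp_rot: [-179.9, 0.1, 70.2]
force: [-4.6, -5.7, 3.4]
gripper_width: 0.149
grip_force: 40.0
```

>>> send_rows(steps=[{"tx": 0, "ty": 0, "tz": 0.06, "twist": 1.9}, {"tx": 0, "ty": 0, "tz": 0.06, "twist": 1.9}, {"tx": 0, "ty": 0, "tz": 0.06, "twist": 1.9}, {"tx": 0, "ty": 0, "tz": 0.06, "twist": 1.9}, {"tx": 0, "ty": 0, "tz": 0.06, "twist": 1.9}, {"tx": 0, "ty": 0, "tz": 0.06, "twist": 1.9}, {"tx": 0, "ty": 0, "tz": 0.06, "twist": 1.9}, {"tx": 0, "ty": 0, "tz": 0, "twist": 0.8}, {"tx": 0, "ty": 0, "tz": 0, "twist": 0}, {"tx": 0, "ty": 0, "tz": 0, "twist": 0}])

```text
time_s: 55.9
ee_pos: [560.6, -8.7, 68.2]
tcp_rot: [180.0, 0.2, 0.0]
force: [-6.4, -3.9, 3.0]
gripper_width: 0.151
grip_force: 40.0
```

Full depth: one turn done. Now I release, lift, and head toward the lid on the mat.

>>> send_rows(steps=[{"tx": 0, "ty": 0, "tz": 0, "twist": 0}, {"tx": 0, "ty": 0, "tz": 0, "twist": 0}, {"tx": 0, "ty": 0, "tz": 0, "twist": 0}, {"tx": 0, "ty": 0, "tz": -15, "twist": 0}, {"tx": 0, "ty": 0, "tz": -40, "twist": 0}, {"tx": 0, "ty": 0, "tz": -50, "twist": 0}, {"tx": 0, "ty": 0, "tz": -30, "twist": 0}, {"tx": -20, "ty": 40, "tz": 0, "twist": 0}, {"tx": -30, "ty": 40, "tz": 0, "twist": 0}, {"tx": -30, "ty": 40, "tz": 0, "twist": 0}], claw=0.5)

```text
time_s: 57.15
ee_pos: [481.7, -129.5, 204.6]
tcp_rot: [180.0, -0.1, 0.1]
force: [0.9, -1.1, 0.5]
gripper_width: 0.502
grip_force: 0.0
```

>>> send_rows(steps=[{"tx": -20, "ty": 40, "tz": 0, "twist": 0}, {"tx": -20, "ty": 40, "tz": 0, "twist": 0}, {"tx": 0, "ty": 25, "tz": 0, "twist": 0}, {"tx": 0, "ty": 0, "tz": 0, "twist": 0}, {"tx": 0, "ty": 0, "tz": 0, "twist": 0}, {"tx": 0, "ty": 0, "tz": 0, "twist": 0}, {"tx": 0, "ty": 0, "tz": 0, "twist": 0}, {"tx": 0, "ty": 0, "tz": 0, "twist": 0}, {"tx": 0, "ty": 0, "tz": 0, "twist": 0}, {"tx": 0, "ty": 0, "tz": 0, "twist": 0}], claw=0)

```text
time_s: 58.4
ee_pos: [442.5, -233.5, 203.4]
tcp_rot: [180.0, -0.0, 0.0]
force: [0.1, 0.1, 0.5]
gripper_width: 1.001
grip_force: 0.0
```

```bash
python3 - <<'E'
from h import *
im,W=cloud('wrist'); s=monitor.state();print(s['ee_pos'],s['tcp_rot']); cv2.imwrite('pics/w7.png',im)
A=W[np.isfinite(W).all(-1)]; d=np.hypot(A[:,0]-468,A[:,1]+300)
m=(d<120)&(A[:,2]>9)&(A[:,2]<18);print('lid',cv2.minEnclosingCircle(A[m][:,:2].astype(np.float32)))
m=(d<120)&(A[:,2]>36)&(A[:,2]<48);print('knob',cv2.minEnclosingCircle(A[m][:,:2].astype(np.float32)),np.median(A[m],0))
B=A[(abs(A[:,0]-562)<70)&(abs(A[:,1]+8)<70)&(A[:,2]>76)&(A[:,2]<90)]; print('tap',cv2.minAreaRect(B[:,:2].astype(np.float32)),np.median(B,0)) if len(B) else 0
E
```

```text
[ 442.44727502 -233.49460131  203.36525894] [1.79996572e+02 1.94801139e-03 2.42011461e-02]
lid ((467.70025634765625, -299.2333679199219), 78.38301086425781)
knob ((468.07196044921875, -298.71160888671875), 13.01137638092041) [ 468.27291949 -298.06868765   42.52927177]
tap ((566.27294921875, -9.499065399169922), (17.18529510498047, 98.01911926269531), 89.07807922363281) [564.73826563 -11.38575611  81.23957204]
```

View pics/w7.png

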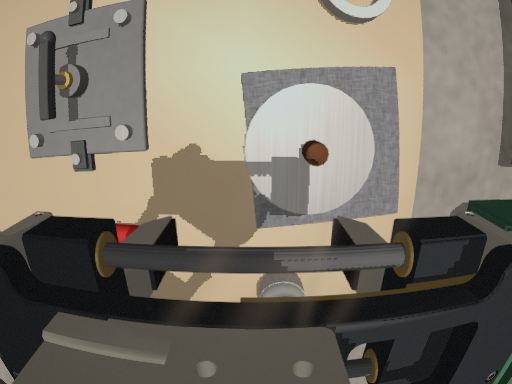

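The lid sits flat on the mat with its knob at (316,152). The tap's ball end points to +x again and its top is 2.5 mm lower, which confirms one full turn. Grasping the lid at (468,-299).

>>> send_rows(steps=[{"tx": 13, "ty": 33, "tz": 0, "twist": 0}, {"tx": 12.5, "ty": 32.5, "tz": 0, "twist": 0}, {"tx": 0, "ty": 0, "tz": 30, "twist": 0}, {"tx": 0, "ty": 0, "tz": 40, "twist": 0}, {"tx": 0, "ty": 0, "tz": 40, "twist": 0}, {"tx": 0, "ty": 0, "tz": 30, "twist": 0}, {"tx": 0, "ty": 0, "tz": 20, "twist": 0}, {"tx": 0, "ty": 0, "tz": 10, "twist": 0}, {"tx": 0, "ty": 0, "tz": 2.4, "twist": 0}, {"tx": 0, "ty": 0, "tz": 0, "twist": 0}])

```text
time_s: 59.7
ee_pos: [468.3, -299.3, 31.6]
tcp_rot: [180.0, -0.1, 0.0]
force: [0.3, 0.9, 0.3]
gripper_width: 0.998
grip_force: 0.0
```

>>> send_rows(steps=[{"tx": 0, "ty": 0, "tz": 0, "twist": 0}, {"tx": 0, "ty": 0, "tz": 0, "twist": 0}, {"tx": 0, "ty": 0, "tz": 0, "twist": 0}, {"tx": 0, "ty": 0, "tz": 0, "twist": 0}, {"tx": 0, "ty": 0, "tz": 0, "twist": 0}, {"tx": 0, "ty": 0, "tz": 0, "twist": 0}, {"tx": 0, "ty": 0, "tz": 0, "twist": 0}, {"tx": 0, "ty": 0, "tz": 0, "twist": 0}, {"tx": 0, "ty": 0, "tz": 0, "twist": 0}, {"tx": 0, "ty": 0, "tz": 0, "twist": 0}], claw=1, grip_force=35)

```text
time_s: 60.95
ee_pos: [468.0, -299.0, 31.0]
tcp_rot: [180.0, -0.0, 0.0]
force: [-0.1, 0.3, -0.1]
gripper_width: 0.276
grip_force: 35.0
```

>>> send_rows(steps=[{"tx": 0, "ty": 0, "tz": -8, "twist": 0}, {"tx": 0, "ty": 0, "tz": -20, "twist": 0}, {"tx": 0, "ty": 0, "tz": -40, "twist": 0}, {"tx": 0, "ty": 0, "tz": -45, "twist": 0}, {"tx": 0, "ty": 0, "tz": -40, "twist": 0}, {"tx": 0, "ty": -15, "tz": -16, "twist": 0}, {"tx": 0, "ty": -30, "tz": 0, "twist": 0}, {"tx": 0, "ty": -40, "tz": 0, "twist": 0}, {"tx": 0, "ty": -40, "tz": 0, "twist": 0}, {"tx": 0, "ty": -40, "tz": 0, "twist": 0}])

```text
time_s: 62.2
ee_pos: [466.8, -131.5, 198.9]
tcp_rot: [-179.9, 0.1, 0.0]
force: [0.8, 0.5, -1.5]
gripper_width: 0.273
grip_force: 35.0
```

>>> send_rows(steps=[{"tx": 4, "ty": -40, "tz": 0, "twist": 0}, {"tx": 4, "ty": -40, "tz": 0, "twist": 0}, {"tx": 4, "ty": -40, "tz": 0, "twist": 0}, {"tx": 4, "ty": -40, "tz": 0, "twist": 0}, {"tx": 4, "ty": -40, "tz": 0, "twist": 0}, {"tx": 4, "ty": -40, "tz": 0, "twist": 0}, {"tx": 4, "ty": -40, "tz": 0, "twist": 0}, {"tx": 2, "ty": -40, "tz": 0, "twist": 0}, {"tx": 0, "ty": -30, "tz": 0, "twist": 0}, {"tx": 0, "ty": -20, "tz": 0, "twist": 0}])

```text
time_s: 63.45
ee_pos: [496.3, 237.6, 198.8]
tcp_rot: [180.0, 0.1, 0.1]
force: [-0.1, 0.4, -2.3]
gripper_width: 0.27
grip_force: 35.0
```

```bash
python3 - <<'E'
from h import *
s=monitor.state();print(s['ee_pos'],s['tcp_rot'])
A=[]
for n in ['scene','side']:
    im,W=cloud(n); cv2.imwrite(f'pics/{n}9.png',im); A.append(W[np.isfinite(W).all(-1)])
A=np.vstack(A); p=s['ee_pos']
m=(np.hypot(A[:,0]-p[0],A[:,1]-p[1])<110)&(abs(A[:,2]-(p[2]-18))<7);B=A[m];print('lid',cv2.minEnclosingCircle(B[:,:2].astype(np.float32)),len(B))
q=np.linalg.lstsq(np.c_[B[:,:2]-p[:2],np.ones(len(B))],B[:,2],rcond=None)[0];print('tilt',q)
E
```

```text
[496.26718322 237.63858386 198.8276198 ] [1.79963230e+02 1.41483085e-01 1.11370575e-01]
lid ((496.1632080078125, 241.3187713623047), 81.72624969482422) 3154
tilt [-1.57068006e-03 -1.28291701e-03  1.81565179e+02]
```

The lid hangs level. Moving over the tin and lowering.

>>> send_rows(steps=[{"tx": 0.7, "ty": -20, "tz": 0, "twist": 0}, {"tx": 0, "ty": -20, "tz": 0, "twist": 0}, {"tx": 0, "ty": -13.5, "tz": 0, "twist": 0}, {"tx": 0, "ty": 0, "tz": 15, "twist": 0}, {"tx": 0, "ty": 0, "tz": 25, "twist": 0}, {"tx": 0, "ty": 0, "tz": 25, "twist": 0}, {"tx": 0, "ty": 0, "tz": 15, "twist": 0}, {"tx": 0, "ty": 0, "tz": 8, "twist": 0}, {"tx": 0, "ty": 0, "tz": 0, "twist": 0}, {"tx": 0, "ty": 0, "tz": 0, "twist": 0}])

```text
time_s: 64.8
ee_pos: [499.0, 289.7, 112.7]
tcp_rot: [-180.0, -0.1, 0.0]
force: [-0.4, -0.5, -3.1]
gripper_width: 0.275
grip_force: 35.0
```

```bash
python3 - <<'E'
from h import *
s=monitor.state();print(s['ee_pos'],s['tcp_rot'],s['force'])
E
```

```text
[498.96305042 289.6761701  112.73170817] [-1.79971420e+02 -8.59681356e-02  2.20690478e-02] [-0.36001497 -0.51804988 -3.08809013]
```

>>> send_rows(steps=[{"tx": 0, "ty": 0, "tz": 4, "twist": 0}, {"tx": 0, "ty": 0, "tz": 3, "twist": 0}, {"tx": 0, "ty": 0, "tz": 3, "twist": 0}, {"tx": 0, "ty": 0, "tz": 2, "twist": 0}, {"tx": 0, "ty": 0, "tz": 1.5, "twist": 0}, {"tx": 0, "ty": 0, "tz": 1, "twist": 0}, {"tx": 0, "ty": 0, "tz": 0.5, "twist": 0}, {"tx": 0, "ty": 0, "tz": 0, "twist": 0}, {"tx": 0, "ty": 0, "tz": 0, "twist": 0}, {"tx": 0, "ty": 0, "tz": 0, "twist": 0}])

```text
time_s: 66.05
ee_pos: [498.4, 289.5, 97.9]
tcp_rot: [-180.0, -0.0, 0.0]
force: [-2.7, -1.2, 5.6]
gripper_width: 0.276
grip_force: 35.0
```

Contact came at the seated height. Releasing, backing off and checking.

>>> send_rows(steps=[{"tx": 0, "ty": 0, "tz": 0, "twist": 0}, {"tx": 0, "ty": 0, "tz": 0, "twist": 0}, {"tx": 0, "ty": 0, "tz": 0, "twist": 0}, {"tx": 0, "ty": 0, "tz": 0, "twist": 0}, {"tx": 0, "ty": 0, "tz": 0, "twist": 0}, {"tx": 0, "ty": 0, "tz": 0, "twist": 0}, {"tx": 0, "ty": 0, "tz": -20, "twist": 0}, {"tx": 0, "ty": 0, "tz": -40, "twist": 0}, {"tx": 0, "ty": 0, "tz": -40, "twist": 0}, {"tx": 0, "ty": 0, "tz": -40, "twist": 0}], claw=0)

```text
time_s: 67.3
ee_pos: [498.3, 289.5, 238.2]
tcp_rot: [180.0, 0.0, 0.0]
force: [1.1, 0.3, -0.6]
gripper_width: 1.001
grip_force: 0.0
```

>>> send_rows(steps=[{"tx": 0, "ty": 30, "tz": 0, "twist": 0}, {"tx": 0, "ty": 40, "tz": 0, "twist": 0}, {"tx": 0, "ty": 20, "tz": 0, "twist": 0}, {"tx": 0, "ty": 0, "tz": 0, "twist": 0}, {"tx": 0, "ty": 0, "tz": 0, "twist": 0}, {"tx": 0, "ty": 0, "tz": 0, "twist": 0}, {"tx": 0, "ty": 0, "tz": 0, "twist": 0}, {"tx": 0, "ty": 0, "tz": 0, "twist": 0}, {"tx": 0, "ty": 0, "tz": 0, "twist": 0}, {"tx": 0, "ty": 0, "tz": 0, "twist": 0}])

```text
time_s: 68.55
ee_pos: [498.5, 199.5, 236.9]
tcp_rot: [180.0, -0.0, 0.0]
force: [-0.2, -0.4, -0.8]
gripper_width: 0.995
grip_force: 0.0
```

```bash
python3 - <<'E'
from h import *
im,W=cloud('wrist'); cv2.imwrite('pics/w8.png',im)
A=W[np.isfinite(W).all(-1)]; d=np.hypot(A[:,0]-499,A[:,1]-289)
m=(d<100)&(A[:,2]>72)&(A[:,2]<90);B=A[m];print('lid',cv2.minEnclosingCircle(B[:,:2].astype(np.float32)),np.median(B[:,2]))
print(np.linalg.lstsq(np.c_[B[:,:2]-[499,289],np.ones(len(B))],B[:,2],rcond=None)[0])
E
```

```text
lid ((498.5240173339844, 290.2242431640625), 78.31649017333984) 79.88614198223257
[5.71692994e-04 1.16251068e-03 7.99122831e+01]
```

View pics/w8.png

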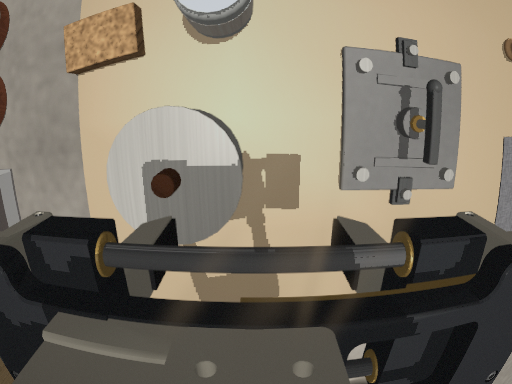

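The lid is seated level on the tin, centred near (176,175). All the bosses are bare and the tap is back on its axis at (434,120). Handing in.

```bash
python3 -c "
from rig import finish_job
print(finish_job())"
```

```text
the job is handed in; nothing more can be done
None
```

The job is handed in: all three caps present are in the tin, the tap went through its forward-and-back sequence to full depth (one turn), and the lid is seated level on the tin; the judge's verdict was not shown.

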